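# Clamp a hand radio in the test console and start its test

## Robot

A 6-joint arm with a two-finger parallel gripper is mounted at the origin on a cart in front of the work surface, level with it; the furniture and walls round the work are solid. World frame = base frame: x ahead of the robot, y to its left, z up, the work surface at z = 0. Lengths are in m, angles in rad, forces in N, time in s.
With the tool pointing down it reaches from about 0.2 to 0.875 m from the base axis. Payload 3.4 kg.
Tool frame: the origin (TCP) lies midway between the tips of the shut fingers; the grasp point (between the pads) lies 19 mm behind it; z points along the fingers, y is the line along which they close (so a half turn about z gives the same grasp; the last joint's range is limited). The gripper opens to 94 mm and grips with 3 to 60 N. Pads are 16 mm wide; open, the fingers measure 119 mm over their backs; the gripper's body (75 mm by 177 mm) begins 78 mm behind the grasp point.
Start: joints at [1.16, 0.276, 1.505, -0, 1.361, -0.121], TCP at [0.164, 0.551, 0.205] pointing down, gripper open.
Joint ranges: [-2.89, 2.89], [-0.75, 2.08], [0.22, 2.7], [-1.18, 4.32], [0.11, 2.71], [-2.7, 2.7]. Speed limits (rad/s): [2.57, 2.57, 3.14, 3.14, 3.14, 3.14].

## Interface

Orientations are given as a rotation vector (axis times angle).
In Python, from station import move_to, line_to, move_joints, ungrasp, grasp, hold, solve_ik, camera, MotionError, sign_off, current_time_s, current_q, current_joint_velocities, current_tau, current_tool_pos, current_tcp_rot, current_wrist_force, current_wrist_torque, current_width, current_finger_force gives the robot as it stands. Calls block until the motion is done:
- move_to(position, orientation): joint-space move of the TCP to a pose.
- line_to(position, ori=None, rate=0.15): straight line of the TCP; ori=None keeps the orientation; rate is the mean speed in m/s.
- move_joints(angles): joint-space move.
- ungrasp() and grasp(squeeze=None): open the fingers fully, or close them until they stop; squeeze is the grip in N (None keeps the last).
- hold(seconds).
- solve_ik(position, orientation): joint angles nearest the present ones, or None.
- camera(name): name is "scene" or "top" or "wrist"; returns a dict with "pixels" (384x512x3 uint8, blue, green, red), "range_z" (384x512 float32, m along the optical axis (not along the pixel's ray), 0 where there is no reading), "vfov" (degrees; the focal length in pixels is half the picture's height over the tangent of half this angle, whatever the lens; pixels are square), "cx", "cy" (the principal point, pixels), "extrinsics" (4x4, takes a point from world to camera coordinates); the wrist camera has in their place "hand_eye" (4x4, takes a point from camera to tool coordinates, whose origin is the TCP and whose axes are the flange's). Camera axes: x right, y down, z forward; pixel columns grow to the right and rows downward; lengths in m; the calibration is good to about 2 mm. A picture is of the moment at which its call begins: read the wrist's pose just before it.
A pose or a line that the arm cannot do raises MotionError and nothing moves.
- sign_off(): hands the job in; it is judged then, once.
Readings, each from a call of its own:
- current_time_s(): time.
- current_q(): joint angles.
- current_joint_velocities(): joint speeds.
- current_tau(): joint torques, N m.
- current_tool_pos(): TCP position.
- current_tcp_rot(): TCP orientation.
- current_wrist_force(): force on the tool from outside, world axes, zero at the start.
- current_wrist_torque(): the same for the moment, N m.
- current_width(): finger opening in m.
- current_finger_force(): force on a finger pad.
Only numpy, scipy, OpenCV 4.12 (cv2) and the standard library are available. Lean on these libraries where they do the work, as an engineer would, in place of code of your own. Each camera call takes 0.05 s, during which the arm holds its last target. There are 200 camera calls.

## Task

Put the hand radio into the sloping test console for its check: swing the empty clamp lever fully open, lay the radio on its back in the nest with its antenna up the slope and its bottom end against the ledge, and swing the lever fully shut so that its foot presses on the radio. Then, and only with the clamp shut, twist the spring-return start switch clockwise to its stop and let it spring back. Leave the radio clamped, and leave the cartons, vial, marker and battery cells on the table as they are.

Things in the scene. Friction and masses are not known exactly. Their poses are not given: they have to be found in the camera images.
- test_console: grey desk console with a face that slopes down towards the robot at 25 degrees; footprint 201 x 210 mm, 107 mm high at the back. Fixed. Origin on the worktop, straight below the nest's origin; x points from its low front to its high back, z up; the case runs from x = -104 to +97 mm and y = -150 to +60 mm.
- nest: grey bed on the sloping face. Origin on its surface, 72 mm above the console's; x up the slope, y left across it, z square out of it. A radio that is home has its origin and axes on these. Ledge at the low end: stop face x = -76 mm, 15 mm high. 17 mm high side cheeks, inner faces y = 31.5 and -29.5 mm, at x = -78..-56 and 4..24 mm. Lever clevis at x = 56, y = -16 mm, 57 mm high.
- radio: black two-way hand radio lying on its back on the table, 151 mm long. Body 98 x 56 x 31 mm from x = -76 to +22, y = -27 to +29, z = 0 to 31 mm; antenna (14 mm thick) along +x to x = +76 at y = +15, a small knob at y = -12 to x = +34 mm. Origin on its underside; x towards the antenna, z out of its front. About 0.19 kg. Take it across the 56 mm body near x = -27 mm.
- clamp_lever (a joint): hinge of the clamp lever over the nest, rad: 0 fully shut (lever flat along the nest, ball knob at the low end), grows as the knob swings up and back; 2.3 is the open stop. It stays where it is left (about 2 N at the knob moves it). It starts nearly shut.
- lever_hinge (a point): point on the lever's hinge axis in the plane of its knob, at (56, 1, 46) mm in the nest's frame; the axis runs along the nest's y.
- lever_grip (a point): centre of the black ball knob (32 mm across) at the end of the lever, 142 mm from lever_hinge. Shut, it is at (-86, 1, 46) mm in the nest's frame.
- clamp_foot: sprung rubber-tipped foot under the lever, a disc of 24 mm across; origin at the centre of its underside, 86 mm from the hinge along the lever and 20 mm below the lever's line. It touches a radio in the nest when the lever is 0.06 rad from shut, and gives by about 5 mm when shut.
- start_switch (a joint): spring-return start switch on the right of the console's face, rad: 0 at rest (wing along the nest's x), grows clockwise seen from in front of the face; stop at 0.9. A light spring takes it back when let go.
- switch_grip (a point): point on the switch's axis at the height to pinch its wing, at (-30, -106, 29) mm in the nest's frame. The wing is 64 mm long, 14 mm thick (along the nest's y at rest), from z = 7 to 37 mm in the nest's frame; a 42 mm disc lies below it.
- carton_1: bystander: carton 56 x 34 mm, 70 mm high, standing; origin under its centre
- carton_0: bystander: carton 50 x 32 mm, 82 mm high, standing; origin under its centre
- vial_05: bystander: screw-cap vial 36 mm across, 56 mm high, standing; origin under its centre
- marker_1: bystander: felt marker 134 x 15 x 15 mm, lying along its x; origin under its centre
- cell_1: bystander: battery cell 15 x 50 x 15 mm, lying along its y; origin under its centre
- cell_2: bystander: battery cell like cell_1

How it is judged:
On the way, in this order (a step that is already met when the one before it is completed fails the run):
1. the clamp lever is swung fully open (over 1.9 rad) (value of joint clamp_lever above 1.9 rad), for 0.2 s.
2. the radio lies home in the nest, antenna up the slope, with the lever still open (x of radio in the frame of nest between -0.006 and 0.006 m and y of radio in the frame of nest between -0.005 and 0.005 m and z of radio in the frame of nest between -0.004 and 0.004 m and angle between the x axis of radio and the x axis of nest, either way round below 0.09 rad and angle between the z axis of radio and the z axis of nest, either way round below 0.09 rad and value of joint clamp_lever above 1.5 rad), for 0.2 s.
3. the lever is fully shut with its foot pressing on the radio (x of radio in the frame of nest between -0.006 and 0.006 m and y of radio in the frame of nest between -0.005 and 0.005 m and z of radio in the frame of nest between -0.004 and 0.004 m and angle between the x axis of radio and the x axis of nest, either way round below 0.09 rad and angle between the z axis of radio and the z axis of nest, either way round below 0.09 rad and value of joint clamp_lever below 0.05 rad and contact force between clamp_foot and radio above 0.3 N), for 0.2 s.
4. the start switch is twisted to its stop (over 0.75 rad) with the clamp shut (value of joint start_switch above 0.75 rad and value of joint clamp_lever below 0.05 rad and contact force between clamp_foot and radio above 0.3 N), for 0.2 s.
At the end, for the whole second after the job is handed in: Radio home in the nest (within 6 mm along, 5 mm across, 4 mm in height, 0.09 rad), antenna up the slope; lever shut (below 0.05 rad), its foot pressing on the radio (over 0.3 N); start switch sprung back (below 0.1 rad); all released and at rest (all of step 3 and value of joint start_switch below 0.1 rad and linear speed of radio below 0.02 m/s and contact force between the fingers and radio below 0.1 N); the robot touches nothing.
It fails at once if the start switch is twisted (over 0.4 rad) while the clamp is not shut (value of joint start_switch above 0.4 rad and value of joint clamp_lever above 0.1 rad).
It fails at once if a carton, the vial, the marker or a battery cell is moved by more than 30 mm or a standing one is knocked over (distance of any of carton_1, carton_0, vial_05, marker_1, cell_1, cell_2 from where it was at the start of the episode above 0.03 m or angle between any of carton_1, carton_0, vial_05's own z axis and vertical above 0.5 rad).
It also fails if it takes over 72 s, if anything falls off the work surface, if the arm or the gripper's body presses on something with over 40 N, if the wrist force passes 120 N, or if a joint passes its speed limit or range.

## Working session

There is one attempt and no reset: what is moved stays moved. The work goes in short steps, each a Python script; the robot and the scene stay as the last script left them, time stands still between calls to the robot, and variables do not carry over. Pictures are saved under pics/ and viewed, at most 10 in all, crops included, and the job is handed in when it is done.

```bash
mkdir -p pics; ls; python3 - <<'E'
from station import *
import cv2,numpy as np
for n in ["scene","top"]:
    c=camera(n); np.savez(f"{n}.npz",**c); cv2.imwrite(f"pics/{n}0.png",c["pixels"])
    print(n,c["vfov"],c["cx"],c["cy"],c["extrinsics"].round(3).tolist(),(c["range_z"]>0).mean())
print(current_time_s())
E
```

```text
pics
scene 50.08695687339855 250.54942309070734 199.26216511951927 [[0.484, -0.875, -0.003, -0.283], [-0.422, -0.231, -0.877, 0.29], [0.767, 0.425, -0.481, 0.89], [0.0, 0.0, 0.0, 1.0]] 0.9959971110026041
top 53.59611979891101 260.4044367220869 188.13513863063216 [[-0.01, -1.0, 0.011, -0.082], [-0.986, 0.008, -0.168, 0.481], [0.168, -0.013, -0.986, 1.263], [0.0, 0.0, 0.0, 1.0]] 0.9955851236979166
0.1
```

View pics/scene0.png

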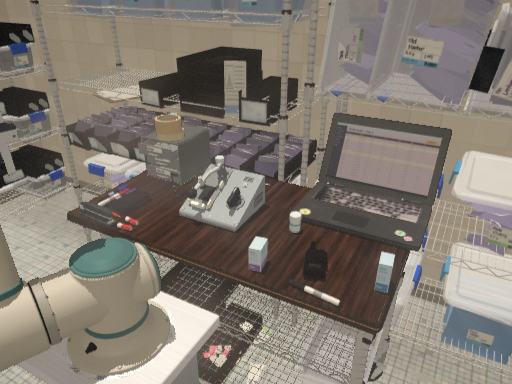

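View pics/top0.png

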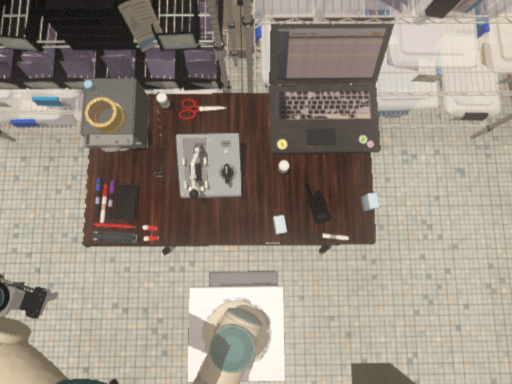

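The scene view shows the grey console at about (225,195), with the radio at (316,262), the cartons at (258,255) and (384,272), the vial at (295,222) and the marker at (315,292). In the top view the console is at (208,166), the radio at (318,203), and the switch at (227,173). Next I'll get rough positions from depth and take close wrist pictures.

```bash
cat > h.py <<'E'
from station import *
import numpy as np, cv2
from scipy.spatial.transform import Rotation as R
def cloud(c,T):
    """HxWx3 world points; T camera->world"""
    h,w=c["range_z"].shape; f=h/2/np.tan(np.radians(c["vfov"])/2)
    u,v=np.meshgrid(np.arange(w),np.arange(h)); z=c["range_z"].astype(float)
    P=np.stack([(u-c["cx"])/f*z,(v-c["cy"])/f*z,z],-1)
    return P@T[:3,:3].T+T[:3,3]
def wristcam(name):
    T=np.eye(4); T[:3,:3]=R.from_rotvec(current_tcp_rot()).as_matrix(); T[:3,3]=current_tool_pos()
    c=camera("wrist"); W=T@c["hand_eye"]; P=cloud(c,W)
    cv2.imwrite(f"pics/{name}.png",c["pixels"]); np.savez(f"{name}.npz",P=P,W=W,**c); return c,P
def down(yaw): # tool z down, tool y (closing) at world angle yaw+90deg
    return (R.from_euler('z',yaw)*R.from_rotvec([np.pi,0,0])).as_rotvec()
E
python3 - <<'E'
from h import *
d=np.load("top.npz"); P=cloud(d,np.linalg.inv(d["extrinsics"]))
for n,(u,v) in dict(table=(250,210),console_fl=(180,196),fr=(239,196),bl=(178,137),br=(238,137),switch=(227,175),knob=(195,190),radio=(318,203),ant=(309,187),vial=(284,166),c1=(280,224),c0=(370,201),mark=(335,237),tl=(92,110),tr=(368,238)).items(): print(n,P[v,u].round(3))
print(current_tcp_rot(), down(0), R.from_rotvec(current_tcp_rot()).as_matrix().round(2))
c=camera("wrist"); print(c["hand_eye"].round(3),c["vfov"])
im=d["pixels"][85:255,75:385]; cv2.imwrite("pics/topcrop.png",cv2.resize(im,None,fx=2.5,fy=2.5,interpolation=cv2.INTER_CUBIC))
E
```

```text
table [ 0.41  -0.05  -0.003]
console_fl [ 0.462  0.197 -0.003]
fr [ 0.457 -0.012  0.019]
bl [0.645 0.187 0.102]
br [ 0.643 -0.013  0.107]
switch [0.518 0.025 0.088]
knob [0.465 0.127 0.108]
radio [ 0.429 -0.285  0.029]
ant [ 0.488 -0.257  0.016]
vial [ 0.555 -0.168  0.053]
c1 [ 0.355 -0.15   0.069]
c0 [ 0.427 -0.448  0.083]
mark [ 0.313 -0.342  0.014]
tl [0.7   0.432 0.207]
tr [ 0.309 -0.459 -0.   ]
[-4.53545691e-01 -3.10826346e+00  2.41991217e-03] [3.14159265 0.         0.        ] [[-0.96  0.29 -0.  ]
 [ 0.29  0.96 -0.  ]
 [ 0.   -0.   -1.  ]]
[[-0.001 -0.974 -0.229  0.066]
 [ 1.    -0.    -0.     0.   ]
 [ 0.    -0.229  0.974 -0.179]
 [ 0.     0.     0.     1.   ]] 58.06842162606717
```

View pics/topcrop.png

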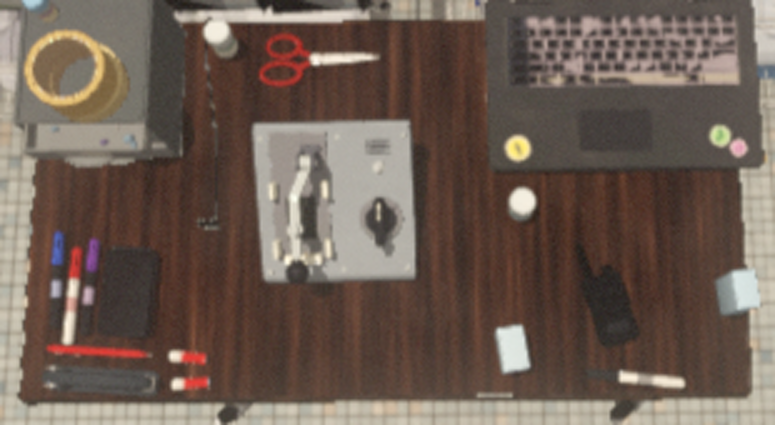

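The crop shows the console with its lever nearly shut (black knob at about (297,271) in the crop) and the switch wing at (380,222). The radio lies with its antenna up and to the left, and the two red and white cells are at the lower left, out of the way. Next: close wrist views of the console and the radio.

```bash
python3 - <<'E'
from h import *
# camera axis hits point: cam at tool x+.066, leaning back .229
def look(px,py,yaw,h,name):
    o=down(yaw); Rm=R.from_rotvec(o).as_matrix()
    camh=h; tcp=np.array([px,py,h])-Rm@np.array([.066,0,0])+Rm@np.array([.235*(h+.179-.06),0,0])
    print(name,tcp.round(3)); move_to(tcp,o); hold(.2); return wristcam(name)
for yaw in (0,np.pi): print(yaw, solve_ik([.5,.1,.35],down(yaw)), solve_ik([.43,-.28,.3],down(yaw)))
for args in ((.55,.09,0,.32,"w_con"),(.44,-.27,0.2,.28,"w_rad")):
    try: look(*args)
    except MotionError as e: print("ERR",e)
a=cv2.imread("pics/w_con.png");b=cv2.imread("pics/w_rad.png")
cv2.imwrite("pics/both.png",cv2.resize(np.vstack([a,b]),None,fx=.78,fy=.78,interpolation=cv2.INTER_AREA)); print(current_time_s(),current_q())
E
```

```text
0 [ 6.08672093e-02  1.27817066e-01  1.34996776e+00 -4.44089210e-16
  1.66380783e+00  1.63166354e+00] [-7.12856974e-01  1.41460772e-01  1.45187446e+00 -4.44089210e-16
  1.54825742e+00  8.57939353e-01]
3.141592653589793 [ 0.06086721  0.12781707  1.34996776  0.          1.66380783 -1.50992912] [-0.71285697  0.14146077  1.45187446  0.          1.54825742 -2.2836533 ]
w_con [0.587 0.09  0.32 ]
w_rad [ 0.467 -0.264  0.28 ]
4.325 [-6.43280002e-01  1.84720595e-01  1.44566379e+00  1.30900317e-04
  1.51099508e+00  7.26173971e-01]
```

View pics/both.png

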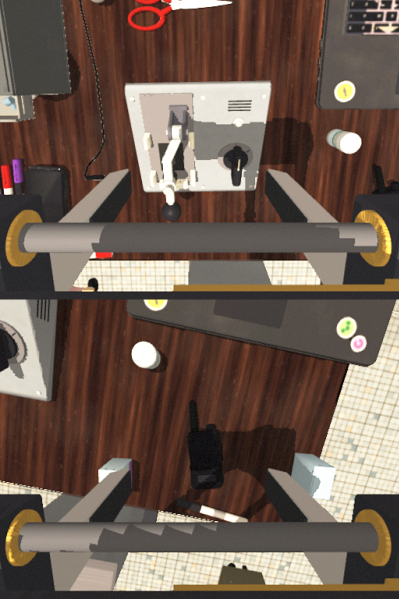

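The upper picture shows the console (pixels 125–272 × 82–195) with the lever, knob (170,213) and switch (237,160). The lower one shows the radio's body at about (205,458) with its antenna up and to the left. I'll fit both from depth.

```bash
cat >> h.py <<'E'
def rect(pts):
    (c,s,a)=cv2.minAreaRect((pts[:,:2]*1000).astype(np.float32)); return np.array(c),np.array(s),a
def biggest(m):
    n,l,s,_=cv2.connectedComponentsWithStats(m.astype(np.uint8),connectivity=4); return l==1+np.argmax(s[1:,4])
def box(P,lo,hi): return np.all((P>lo)&(P<hi),-1)
E
cat > meas.py <<'E'
from h import *
P=np.load("w_con.npz")["P"]
print("table z",np.median(P[box(P,[.4,-.1,-.02],[.5,-.03,.02])][:,2]))
m=biggest(box(P,[.40,-.06,.012],[.70,.24,.2])); m=cv2.erode(m.astype(np.uint8),np.ones((2,2)))>0
Q=P[m]; print("console n",m.sum(),Q.min(0).round(3),Q.max(0).round(3),rect(Q))
# bare face: low points, robust plane
F=P[box(P,[.46,-.02,.02],[.60,.05,.12])]
for i in range(6):
    c=F.mean(0); n=np.linalg.svd(F-c,full_matrices=False)[2][2]; n*=np.sign(n[2]); r=(F-c)@n; F=F[(r<.002)&(r>-.004)]
print("face n",n,np.degrees(np.arccos(n[2])),"yaw",np.arctan2(-n[1],-n[0]),len(F),c, r.std())
# edges: back edge and sides by line fits per direction
g=Q[Q[:,2]<.112]
ex=[]
for lo in np.arange(.0,.18,.01):
    s=g[(g[:,1]>lo)&(g[:,1]<lo+.01)]
    if len(s): ex.append((lo+.005,s[:,0].min(),s[:,0].max()))
ex=np.array(ex); print("front/back",np.polyfit(ex[:,0],ex[:,1],1),np.polyfit(ex[:,0],ex[:,2],1)); print((ex*1e3).round(0).tolist())
ey=[]
for lo in np.arange(.47,.64,.01):
    s=g[(g[:,0]>lo)&(g[:,0]<lo+.01)]
    if len(s): ey.append((lo+.005,s[:,1].min(),s[:,1].max()))
ey=np.array(ey); print("R/L",np.polyfit(ey[:,0],ey[:,1],1),np.polyfit(ey[:,0],ey[:,2],1)); print((ey*1e3).round(0).tolist())
P=np.load("w_rad.npz")["P"]
print("table z",np.median(P[box(P,[.4,-.22,-.02],[.5,-.2,.02])][:,2]))
B=box(P,[.36,-.36,.006],[.56,-.2,.06]); B=biggest(B); q=P[B]; b=q[q[:,2]>.024]; a=q[q[:,2]<.022]
print("radio body",len(b),rect(b),"z",np.median(b[:,2]),"all",rect(q)); 
E
python3 meas.py
```

```text
table z -0.0007960096208081135
console n 23392 [ 0.442 -0.017  0.013] [0.659 0.195 0.15 ] (array([549.99719238,  89.29868317]), array([214.77626038, 209.10189819]), 0.975342869758606)
face n [-0.40807286 -0.242665    0.88010809] 28.344595471891843 yaw 0.5364844928295367 1225 [0.54137814 0.00561257 0.05899269] 0.0012721932302597076
front/back [-0.05630968  0.46067426] [-0.01542     0.65830209]
[[5.0, 460.0, 658.0], [15.0, 461.0, 658.0], [25.0, 458.0, 658.0], [35.0, 458.0, 658.0], [45.0, 458.0, 658.0], [55.0, 458.0, 658.0], [65.0, 458.0, 658.0], [75.0, 458.0, 657.0], [85.0, 458.0, 657.0], [95.0, 458.0, 657.0], [105.0, 459.0, 657.0], [115.0, 452.0, 657.0], [125.0, 444.0, 657.0], [135.0, 442.0, 657.0], [145.0, 447.0, 656.0], [155.0, 456.0, 656.0], [165.0, 457.0, 656.0], [175.0, 457.0, 656.0]]
R/L [ 0.01429493 -0.02273874] [0.01812071 0.18353889]
[[475.0, -16.0, 193.0], [485.0, -16.0, 193.0], [495.0, -15.0, 192.0], [505.0, -15.0, 193.0], [515.0, -15.0, 193.0], [525.0, -15.0, 193.0], [535.0, -15.0, 193.0], [545.0, -15.0, 193.0], [555.0, -15.0, 193.0], [565.0, -15.0, 194.0], [575.0, -15.0, 194.0], [585.0, -15.0, 194.0], [595.0, -14.0, 194.0], [605.0, -14.0, 195.0], [615.0, -14.0, 195.0], [625.0, -13.0, 195.0], [635.0, -14.0, 195.0], [645.0, -13.0, 195.0]]
table z -0.0008021258710156076
radio body 2912 (array([ 417.64489746, -286.15261841]), array([105.98971558,  55.24556732]), 16.356447219848633) z 0.02952895556901461 all (array([ 439.22216797, -280.43319702]), array([150.55278015,  57.33049011]), 16.098936080932617)
```

```bash
cat >> h.py <<'E'
# nest frame
YAW=.016; CO=np.array([.5604,.1347,0]); RN=R.from_euler('z',YAW)*R.from_euler('y',-np.radians(25)); NO=CO+[0,0,.072]
def n2w(p): return NO+RN.apply(np.asarray(p,float)/1000)
def w2n(p): return RN.inv().apply(np.asarray(p)-NO)*1000
def knob(th): return n2w([56-142*np.cos(th),1,46+142*np.sin(th)])
def tilt(t,yaw=YAW): return (R.from_euler('z',yaw)*R.from_euler('y',-t)*R.from_rotvec([np.pi,0,0])).as_rotvec()
def tcp(g,ori,off=.019): return np.asarray(g)+R.from_rotvec(ori).apply([0,0,off])
E
python3 - <<'E'
from h import *
from scipy.optimize import least_squares
d=np.load("w_con.npz"); P=d["P"]; im=d["pixels"].astype(int)
N=w2n(P.reshape(-1,3)).reshape(P.shape)
dark=im.max(-1)<75
m=biggest(dark&box(N,[-115,-25,35],[-55,25,90])); q=P[m]
s=least_squares(lambda c:np.linalg.norm(q-c,axis=1)-.016,q.mean(0)-[0,0,.01],loss='soft_l1',f_scale=.001)
k=w2n(s.x); print("knob",m.sum(),s.x,k,"res",np.abs(s.fun).mean(),"r",np.hypot(k[0]-56,k[2]-46),"th",np.arctan2(k[2]-46,56-k[0]))
# cheeks: light-coloured tops z~17; inspect nest heights & their y positions
for name,lo,hi in (("cheek hi L",[2,25,10],[26,50,25]),("cheek hi R",[2,-50,10],[26,-22,25]),("cheek lo L",[-80,25,10],[-54,50,25]),("cheek lo R",[-80,-50,10],[-54,-22,25]),("bed",[-50,-20,-8],[-5,20,8]),("face",[-100,-90,-20],[-60,-50,20]),("wing",[-70,-125,30],[10,-90,45])):
    a=N[box(N,lo,hi)]; print(name,len(a),np.percentile(a,[2,50,98],axis=0).round(1).tolist() if len(a) else "")
for t in (0,.2,np.radians(25)):
  for th in (0,.1,.5,1,1.5,2,2.2):
    o=tilt(t); q=solve_ik(tcp(knob(th),o),o); print(round(t,2),th,None if q is None else np.round(q,2))
E
```

```text
knob 426 [0.45620835 0.13444197 0.09613198] [-84.22273717   1.40899667  65.90040491] res 0.0006601338973467099 r 141.62782966484102 th 0.1409784927777287
cheek hi L 119 [[3.9, 32.1, 10.3], [15.2, 35.6, 15.3], [24.0, 39.6, 18.0]]
cheek hi R 106 [[4.2, -37.0, 11.0], [15.0, -33.5, 15.9], [24.1, -29.6, 17.9]]
cheek lo L 102 [[-77.8, 25.7, 10.3], [-64.8, 35.4, 14.7], [-55.5, 39.8, 17.4]]
cheek lo R 87 [[-77.8, -36.7, 11.0], [-64.6, -33.5, 15.6], [-55.6, -22.5, 17.6]]
bed 461 [[-49.0, -19.6, -1.2], [-26.5, -8.8, 0.3], [-5.7, 19.6, 1.8]]
face 585 [[-99.1, -89.1, -5.7], [-79.5, -69.9, -4.4], [-60.7, -50.3, -2.9]]
wing 455 [[-57.3, -112.0, 31.0], [-24.2, -104.6, 36.4], [1.6, -98.6, 37.8]]
0 0 [ 0.14  0.27  1.92 -0.    0.95  1.69]
0 0.1 [ 0.14  0.25  1.91 -0.    0.98  1.69]
0 0.5 [ 0.14  0.18  1.84 -0.    1.12  1.7 ]
0 1 [ 0.14  0.16  1.7  -0.    1.29  1.69]
0 1.5 [ 0.12  0.2   1.51 -0.    1.43  1.68]
0 2 [ 0.11  0.3   1.34 -0.    1.51  1.67]
0 2.2 [ 0.11  0.34  1.28 -0.    1.52  1.66]
0.2 0 [ 0.16  0.19  2.07 -0.04  0.69  1.75]
0.2 0.1 [ 0.16  0.16  2.06 -0.04  0.72  1.75]
0.2 0.5 [ 0.16  0.08  1.99 -0.04  0.88  1.74]
0.2 1 [ 0.16  0.05  1.84 -0.03  1.06  1.72]
0.2 1.5 [ 0.14  0.1   1.66 -0.03  1.18  1.7 ]
0.2 2 [ 0.13  0.19  1.5  -0.02  1.25  1.69]
0.2 2.2 [ 0.12  0.23  1.45 -0.02  1.26  1.68]
0.44 0 [ 0.2   0.13  2.26 -0.23  0.34  1.95]
0.44 0.1 [ 0.2   0.1   2.24 -0.21  0.38  1.93]
0.44 0.5 [ 0.2  -0.01  2.16 -0.15  0.56  1.87]
0.44 1 [ 0.19 -0.05  2.01 -0.11  0.75  1.81]
0.44 1.5 [ 0.17 -0.01  1.85 -0.08  0.88  1.76]
0.44 2 [ 0.15  0.08  1.71 -0.07  0.92  1.73]
0.44 2.2 [ 0.14  0.12  1.66 -0.06  0.92  1.72]
```

```bash
cat > open.py <<'E'
from h import *
o=tilt(0.); g=np.array([.45621,.13444,.09613])
move_to(tcp(g+[0,0,.09],o),o); line_to(tcp(g,o)); grasp(15); print("w",current_width(),current_finger_force(),current_wrist_force())
for th in np.arange(.141,2.2,.17):
    line_to(tcp(knob(th)+[0,.0004,0],o),rate=.2)
    print(round(th,2),np.round(current_wrist_force(),1),round(current_width(),4))
print(current_time_s()); c,P=wristcam("w_open")
ungrasp(); line_to(tcp(knob(th)+[0,0,.08],o),rate=.25); hold(.2)
c=camera("top"); np.savez("top1.npz",**c)
P=cloud(c,np.linalg.inv(c["extrinsics"])); N=w2n(P.reshape(-1,3)); a=N[box(N,[80,-20,60],[200,20,200])]; print(len(a),a.mean(0),np.percentile(a,[2,98],axis=0).round(0),current_time_s())
E
python3 open.py
```

```text
w 0.03063495410992796 15.000005811452866 [-0.01218595 -2.5838708  -0.43309153]
0.14 [ 0.9 -3.6 -0.3] 0.0309
0.31 [-0.5 -4.6  0.9] 0.0311
0.48 [-2.  -3.6  0.4] 0.0312
0.65 [-3.1 -3.3  1.6] 0.0308
0.82 [-2.3 -4.1  1.3] 0.0309
0.99 [-4.  -4.8  2.5] 0.0314
1.16 [-3.4 -4.4  4. ] 0.0309
1.33 [-2.7 -4.9  5.1] 0.0312
1.5 [-1.7 -4.1  5. ] 0.0312
1.67 [ 0.  -4.3  4. ] 0.0306
1.84 [ 0.9 -4.9  2.9] 0.0301
2.01 [ 0.7 -4.8  3.8] 0.0277
2.18 [ 1.3 -1.4  0.2] 0.0038
11.05
124 [107.33120799  -3.19014515 169.60406063] [[ 81. -14. 123.]
 [128.   8. 192.]] 13.25
```

```bash
cat > seeknob.py <<'E'
from h import *
from scipy.optimize import least_squares
import sys
def seeknob(name):
    c,P=wristcam(name); N=w2n(P.reshape(-1,3)).reshape(P.shape); im=c["pixels"].astype(int)
    r=np.hypot(N[...,0]-56,N[...,2]-46)
    m=biggest((im.max(-1)<75)&(abs(N[...,1]-1)<22)&(r>118)&(r<170)&(N[...,2]>40)); q=P[m]
    s=least_squares(lambda c:np.linalg.norm(q-c,axis=1)-.016,q.mean(0)-[0,0,.01],loss='soft_l1',f_scale=.001)
    k=w2n(s.x); th=np.arctan2(k[2]-46,56-k[0]); print("knob",m.sum(),s.x.round(4),k.round(1),"res",np.abs(s.fun).mean().round(4),"r",np.hypot(k[0]-56,k[2]-46).round(1),"th",th.round(3)); return s.x,th
if __name__=="__main__":
    o=tilt(0.); line_to([.50,.135,.40],o,rate=.3); hold(.2); seeknob(sys.argv[1])
    cv2.imwrite("pics/k.png",cv2.imread("pics/%s.png"%sys.argv[1])); print(current_time_s())
E
python3 seeknob.py w_k1
```

```text
knob 1111 [0.5904 0.1366 0.2792] [114.7   1.4 175.1] res 0.0004 r 141.8 th 1.998
14.0917
```

View pics/k.png

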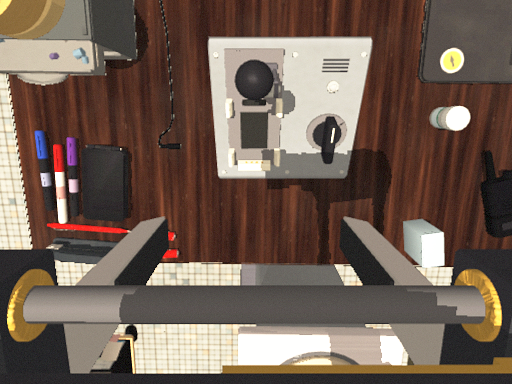

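The view shows the knob at (254,80), lever standing open, and the nest empty. The lever angle is 2.0 rad, so step 1 is met. Next I'll pick up the radio.

```bash
cat > pick.py <<'E'
from h import *
o=down(.283); g=np.array([.4133,-.2879,.005])
move_to(g+[0,0,.12],o); hold(.2); c,P=wristcam("w_rad2")
B=biggest(box(P,[.36,-.37,.006],[.56,-.2,.06])); q=P[B]; print(len(q),rect(q))
line_to(g,rate=.12); print(current_wrist_force().round(1)); grasp(25); print("w",current_width(),current_finger_force(),current_wrist_force().round(1))
line_to(g+[0,0,.2],rate=.2); print("w",current_width(),current_finger_force(),current_wrist_force().round(1),current_time_s())
t=np.radians(25); o=tilt(t); print([np.round(solve_ik(n2w([-25,1,z]),o),2) for z in (7,120)])
E
python3 pick.py
```

```text
8802 (array([ 438.88040161, -280.25964355]), array([150.98339844,  57.32678986]), 16.304838180541992)
[-0.  -0.5 -0.3]
w 0.055088993994293595 24.996372833848 [-0.6 -0.2  0.4]
w 0.0555183806977202 24.994984567165375 [ 0.1 -0.1 -2.5] 19.1833
[array([ 0.17,  0.2 ,  2.13, -0.17,  0.39,  1.86]), array([ 0.19, -0.01,  2.05, -0.12,  0.68,  1.82])]
```

```bash
cat > place.py <<'E'
from h import *
o=tilt(np.radians(25)); X=-24.
move_to(n2w([X,1.2,125]),o); hold(.2); f0=current_wrist_force()
def F(): return RN.inv().apply(current_wrist_force()-f0).round(1)
line_to(n2w([X,1.2,14]),rate=.15); print("z14",F())
z=14.
while z>2.5 and F()[2]<3:
    z-=1; line_to(n2w([X,1.2,z]),rate=.05); print("z",z,F())
z+=.5
x=X
while x>-33 and F()[0]<5:
    x-=1; line_to(n2w([x,1.2,z]),rate=.05); print("x",x,F())
print("w",current_width(),current_time_s())
E
python3 place.py
```

```text
z14 [ 1.5 10.3  2.4]
z 13.0 [ 0.  13.3  8.2]
x -25.0 [ 0.8 11.1  3.4]
x -26.0 [ 0.3 11.9  3. ]
x -27.0 [ 1.9 11.1  2.6]
x -28.0 [ 1.2 10.6  3. ]
x -29.0 [ 2.4 10.   2.5]
x -30.0 [ 1.3 10.1  1.3]
x -31.0 [ 0.7 11.2  2.3]
x -32.0 [ 2.  10.6  1.9]
x -33.0 [ 1.7 12.2  1.7]
w 0.05696665834370318 24.35
```

```bash
python3 - <<'E'
from h import *
print(current_tool_pos(),w2n(current_tool_pos()))
c,P=wristcam("w_pl"); s=camera("scene"); im=s["pixels"][140:240,165:285]
t=camera("top")["pixels"][120:210,165:255]
a=cv2.resize(c["pixels"],(512,384)); b=cv2.resize(im,(360,300),interpolation=cv2.INTER_CUBIC)
cv2.imwrite("pics/pl.png",np.hstack([a[:300],cv2.resize(im,(280,300),interpolation=cv2.INTER_CUBIC)]))
E
```

```text
[0.52461646 0.13532249 0.07020263] [-33.17732243   1.19492497  13.48766332]
```

View pics/pl.png

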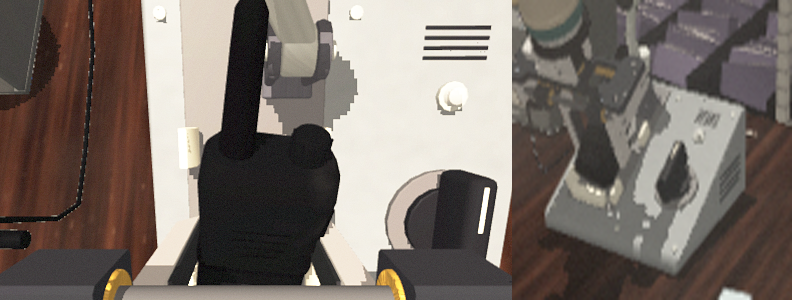

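The radio body spans about columns 200–338. The left upper cheek is visible at (190,148) but the right one is hidden under the body, so the radio sits too far right and is riding on it. I'll quantify that from the cloud, lift off the cheek and shift.

```bash
cat > inhand.py <<'E'
from h import *
def inhand(name):
    c,P=wristcam(name); N=w2n(P.reshape(-1,3)).reshape(P.shape); im=c["pixels"].astype(int)
    dark=im.max(-1)<70; Z=w2n(current_tool_pos())[2]
    m=biggest(dark&box(N,[-20,-45,Z-8],[120,50,Z+50])); q=N[m]
    top=q[(q[:,2]>Z+15)&(q[:,0]<15)]; A=np.c_[top[:,:2],np.ones(len(top))]; k=np.linalg.lstsq(A,top[:,2],rcond=None)[0]
    print("front plane slopes x,y:",k[:2].round(3),"z at (0,1):",(k@[0,1,1]).round(1))
    for x in (-10,0,5,10,14): 
        s=q[abs(q[:,0]-x)<2]; print("x",x,"y range",s[:,1].min().round(1),s[:,1].max().round(1))
    for x in (30,40,50,60,70):
        s=q[(abs(q[:,0]-x)<2)&(q[:,1]>0)]
        if len(s): print("ant",x,s.min(0)[1].round(1),s.max(0)[1].round(1),"ztop",s[:,2].max().round(1))
    print("tip x",q[q[:,1]>0][:,0].max().round(1))
    L=np.load("w_con.npz")
    for n,lo,hi in (("chL",[2,27,8],[26,50,25]),("chR",[2,-50,8],[26,-22,25])):
        w=N[box(N,lo,hi)&~dark]; print(n,len(w),np.percentile(w,[2,98],axis=0).round(1).tolist() if len(w) else "")
E
python3 - <<'E'
from h import *; from inhand import inhand
o=tilt(np.radians(25)); inhand("w_h0")
line_to(n2w([-24,1.2,45]),rate=.15); hold(.2); inhand("w_h1"); print(current_wrist_force(),current_width(),current_time_s())
E
```

```text
front plane slopes x,y: [ 0.579 -0.027] z at (0,1): 66.7
x -10 y range -32.2 24.0
x 0 y range 21.9 23.0Traceback (most recent call last):
  File "<stdin>", line 2, in <module>
  File "inhand.py", line 9, in inhand
    s=q[abs(q[:,0]-x)<2]; print("x",x,"y range",s[:,1].min().round(1),s[:,1].max().round(1))
                                                ~~~~~~~~~~^^
    return umr_minimum(a, axis, None, out, keepdims, initial, where)
ValueError: zero-size array to reduction operation minimum which has no identity
```

```bash
python3 - <<'E'
from h import *
line_to(n2w([-24,1.2,80]),rate=.15); hold(.3)
c,P=wristcam("w_h1"); im=c["pixels"].astype(int); T=current_tool_pos(); Rt=R.from_rotvec(current_tcp_rot())
Q=Rt.inv().apply(P.reshape(-1,3)-T).reshape(P.shape)*1000   # tool frame: x up slope, z down
m=(im.max(-1)<75)&box(Q,[-10,-50,-150],[130,50,40]); 
for x in range(-10,130,10):
    s=Q[m&(abs(Q[...,0]-x)<3)]
    if len(s)>5: print(x,len(s),"y",np.percentile(s[:,1],[1,99]).round(1),"z",np.percentile(s[:,2],[2,50,98]).round(1))
print(current_wrist_force(),current_width(),current_time_s())
s=camera("scene"); b=s["pixels"][110:250,150:290]; b=cv2.resize(b,(392,392),interpolation=cv2.INTER_CUBIC)
cv2.imwrite("pics/pl2.png",np.hstack([cv2.resize(c["pixels"],(400,300)),b[:300]]))
E
```

```text
-10 535 y [-29.   28.1] z [-37.  -29.9 -23.3]
0 1555 y [-30.2  28.4] z [-101.6  -33.4  -21.8]
10 2548 y [-30.7  30.1] z [-115.6  -42.6  -31.2]
20 6620 y [-44.9  40.3] z [-132.8 -130.9  -44. ]
30 7287 y [-49.2  49.2] z [-120.3 -109.6  -50.7]
40 2224 y [-20.5  31.7] z [-57.7 -56.  -50.9]
50 2160 y [-18.9  29.7] z [-57.8 -52.9 -41.1]
60 841 y [-11.3  25.3] z [-62.4 -58.7 -48.2]
70 715 y [-9.6 24. ] z [-68.1 -65.1   2.2]
80 815 y [-7.9  2.8] z [-73.7 -70.8 -66.7]
90 864 y [-6.2  3.7] z [-78.  -75.9 -72.3]
[ 0.02155483  0.96373155 -0.73205058] 0.05718559161172295 25.5
```

View pics/pl2.png

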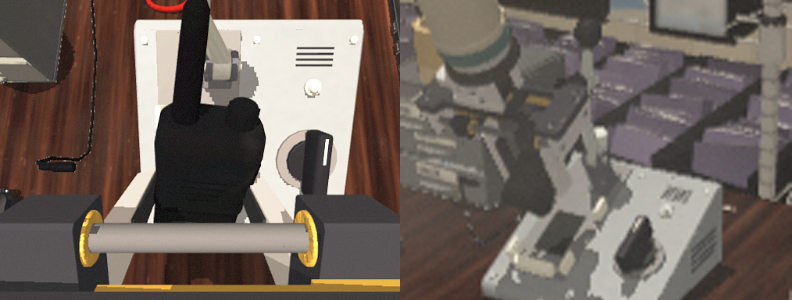

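The radio has turned in the grip, pitched about 30° antenna-up and yawed slightly. The scene crop shows the tilted body above the nest. I'll fit its pose in the tool frame, then turn the tool so the radio comes down parallel to the nest.

```bash
cat > fit.py <<'E'
from h import *
def fit(name=None,d=None):
    """radio pose in tool frame (mm) from saved wrist picture"""
    d=np.load(name+".npz") if d is None else d
    Q=cloud(d,d["hand_eye"])*1000; im=d["pixels"].astype(int)
    Q=np.where((d["range_z"]>0)[...,None],Q,1e4)
    m=(im.max(-1)<75)&box(Q,[-8,-36,-95],[130,36,0])
    m=biggest(m); q=Q[m]
    a=q[(q[:,0]>62)]; a=a[abs(a[:,1]-np.median(a[:,1]))<12]      # antenna
    b=q[(q[:,0]<34)]; 
    for i in range(12):
        c=np.median(b,0) if i==0 else b.mean(0); n=np.linalg.svd(b-c,full_matrices=False)[2][2]; n*=-np.sign(n[2]); r=(b-c)@n; b=b[abs(r)<max(1.5,6-i)]
    # antenna centre line from slices
    S=[]
    for x in np.arange(62,a[:,0].max()-3,4):
        s=a[abs(a[:,0]-x)<2]; 
        if len(s)>20: S.append([x,np.mean(np.percentile(s[:,1],[2,98])),np.percentile(s[:,2],4)])
    S=np.array(S); v=np.linalg.svd(S-S.mean(0))[2][0]; v*=np.sign(v[0])
    print("plane n",n.round(3),"n pts",len(b),"antenna dir",v.round(3),"v.n",(v@n).round(3))
    x=v-n*(v@n); x/=np.linalg.norm(x); y=np.cross(n,x)
    L=(q-c)@np.array([x,y,n]).T; body=L[abs(L[:,2])<2.5]
    print("body ext x",np.percentile(body[:,0],[0.5,99.5]).round(1))
    for xx in range(-30,60,10):
        s=body[abs(body[:,0]-xx)<3]; 
        if len(s)>10: print("  ",xx,len(s),np.percentile(s[:,1],[.5,99.5]).round(1))
    An=(S.mean(0)-c)@y; print("antenna y rel",An.round(1), "S",((S-c)@np.array([x,y,n]).T).round(1).tolist()[::3])
    return c,x,y,n
if __name__=="__main__": fit("w_h1")
E
python3 fit.py
```

```text
plane n [-0.537 -0.027 -0.843] n pts 8154 antenna dir [ 0.89   0.115 -0.442] v.n -0.108
body ext x [-28.1  29.1]
   -30 128 [-1.9 28.8]
   -20 817 [-28.   29.7]
   -10 868 [-27.   30.5]
   0 973 [-24.3  23.9]
   10 1178 [-24.7  24.6]
   20 1756 [-24.7  24.4]
   30 429 [-21.2  21.1]
antenna y rel 13.4 S [[48.4, 13.4, -8.2], [62.1, 13.4, -9.2], [75.8, 13.3, -10.1]]
```

```bash
cat > back.py <<'E'
from h import *
from fit import fit
o=down(.283); g=np.array([.4133,-.2879,.005])
line_to(n2w([-60,1.2,90]),rate=.25); move_to(g+[0,0,.1],o); 
c=camera("scene"); P=cloud(c,np.linalg.inv(c["extrinsics"])); N=w2n(P.reshape(-1,3)).reshape(P.shape); im=c["pixels"].astype(int)
r=np.hypot(N[...,0]-56,N[...,2]-46); m=(abs(N[...,1]-1)<22)&(r>124)&(r<162)&(N[...,2]>60)&(im.max(-1)<80); q=N[m]
print("lever",m.sum(),q.mean(0).round(0),"th",np.arctan2(q[:,2].mean()-46,56-q[:,0].mean()))
line_to(g+[0,0,.035]); f0=current_wrist_force(); grasp(3); print(current_width(),(current_wrist_force()-f0).round(1))
for z in (.025,.015,.008,.004): line_to(g+[0,0,z],rate=.05); print(z,(current_wrist_force()-f0).round(1))
ungrasp(); line_to(g+[0,0,.12],rate=.25); hold(.2); c,P=wristcam("w_rad3")
B=biggest(box(P,[.34,-.37,.006],[.56,-.2,.06])); q=P[B]; print(len(q),rect(q),q[:,2].max()); b=q[q[:,2]>.024]; print("body",rect(b),np.percentile(b[:,2],[2,50,98]),current_time_s())
E
python3 back.py
```

```text
lever 82 [130.  -5. 169.] th 2.1099574190257835
0.05599594476398875 [-0.5 -0.5 -0.4]
0.025 [-1.1  0.5 -0.6]
0.015 [-1.3  0.3 -0.5]
0.008 [ 1.1  0.5 -1. ]
0.004 [-0.9 -0.1  1.2]
9103 (array([ 445.86975098, -278.95977783]), array([150.31587219,  57.65697479]), 16.15973663330078) 0.03374647302358924
body (array([ 422.90930176, -285.32440186]), array([102.45462036,  55.29549408]), 16.997838973999023) [0.02510183 0.0296345  0.03187383] 31.2667
```

```bash
cat > pick2.py <<'E'
from h import *
from fit import fit
o=down(.283); g=np.array([.4200,-.2866,.005])
line_to(g+[0,0,.04],rate=.2); line_to(g,rate=.1); grasp(45); print("w",current_width(),current_finger_force())
line_to(g+[0,0,.16],rate=.25); 
o=tilt(np.radians(25)); move_to(n2w([-110,1.2,150]),o); line_to(n2w([-24,1.2,45]),rate=.2); hold(.2)
print("w",current_width(),current_wrist_force().round(1),current_time_s()); wristcam("w_h2"); fit("w_h2")
E
python3 pick2.py
```

```text
w 0.05481066267848861 44.98991877073422
w 0.054968358617150874 [-0.3  0.  -1.5] 36.425
plane n [-0.028 -0.024 -0.999] n pts 8047 antenna dir [ 0.999 -0.008  0.052] v.n -0.079
body ext x [-21.3  33.5]
   -20 1058 [-27.6  27.5]
   -10 1162 [-27.8  27.4]
   0 1217 [-24.1  23.9]
   10 1300 [-24.7  24.2]
   20 1404 [-25.2  24.8]
   30 1111 [-22.5  22.3]
antenna y rel 13.3 S [[48.3, 13.3, -8.2], [60.2, 13.3, -9.5], [72.2, 13.2, -10.3], [84.2, 13.3, -11.4]]
```

```bash
cat > place2.py <<'E'
from h import *
f0=current_wrist_force()
def F(): return RN.inv().apply(current_wrist_force()-f0).round(1)
X=-24.; line_to(n2w([X,1.2,9]),rate=.12); print("z9",F())
z=9.
while z>1 and F()[2]<3: z-=1; line_to(n2w([X,1.2,z]),rate=.05); print("z",z,F())
x=X
while x>-32 and F()[0]<6: x-=1.5; line_to(n2w([x,1.2,z+.3]),rate=.05); print("x",x,F())
print(current_time_s())
E
python3 place2.py
```

```text
z9 [-0.9  0.6  1.7]
z 8.0 [-0.6 -0.9  0.7]
z 7.0 [-1.8 -0.7  0.5]
z 6.0 [-0.5 -0.6  0.1]
z 5.0 [-1.1 -1.1  6.8]
x -25.5 [-1.7 -0.4  4.6]
x -27.0 [ 0.  -0.3  3.6]
x -28.5 [ 0.5 -0.4  3. ]
x -30.0 [ 3.9 -1.2  1.7]
x -31.5 [ 4.6 -2.8  1.3]
x -33.0 [ 6.8 -3.5  0.2]
39.425
```

```bash
cat > rel.py <<'E'
from h import *
from seeknob import seeknob
ungrasp(); line_to(n2w([-33,1.2,90]),rate=.25)
move_to([.50,.135,.40],tilt(0.)); hold(.15); seeknob("w_k2")
d=np.load("w_k2.npz"); N=w2n(d["P"].reshape(-1,3)).reshape(d["P"].shape); im=d["pixels"].astype(int)
m=biggest((im.max(-1)<75)&box(N,[-90,-40,4],[85,40,37])); q=N[m]; b=q[q[:,2]>24]
print("radio",rect(q/1000),"body",rect(b/1000),"z",np.percentile(b[:,2],[5,50,95]).round(1),"x",q[:,0].min(),q[:,0].max(),current_time_s())
cv2.imwrite("pics/k2.png",im.astype(np.uint8)[:300])
E
python3 rel.py
```

```text
knob 1215 [0.6151 0.137  0.2771] [136.3   1.4 162.8] res 0.0004 r 141.7 th 2.173
radio (array([0.21974945, 0.9033165 ]), array([148.92106628,  56.56546783]), 0.7657985091209412) body (array([-23.52363396,   1.10104179]), array([ 54.57496643, 100.96356201]), 89.74861145019531) z [26.2 29.6 31.6] x -74.06624985471153 74.4866196787567 41.9833
```

View pics/k2.png

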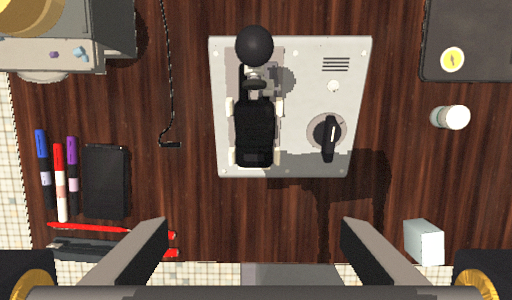

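The radio lies home: fitted centre (0.2, 0.9) mm, nest-aligned, front at z ≈ 30. The knob is at (254,46), lever at 2.17 rad. Next I'll swing it shut.

```bash
cat > shut.py <<'E'
from h import *
o=tilt(0.); k=np.array([.6151,.137,.2771]); dn=np.array([0,.0004,-.002])
line_to(tcp(k+[0,0,.05],o),rate=.3); line_to(tcp(k+[0,0,-.002],o),rate=.15); grasp(30); print("w",current_width())
for th in list(np.arange(2.0,.1,-.19))+[.09,.04,0,-.02]:
    line_to(tcp(knob(th)+dn,o),rate=.22)
    print(round(th,2),np.round(current_wrist_force(),1),round(current_width(),4))
print(current_time_s())
E
python3 shut.py
```

```text
w 0.030722703665817745
2.0 [-1.3 -1.7  0.1] 0.0305
1.81 [-2.3 -2.7  4.9] 0.0311
1.62 [-4.5 -2.3  8.7] 0.0308
1.43 [-6.6 -2.5  6.7] 0.0308
1.24 [-5.1 -4.2  3.4] 0.0308
1.05 [-1.  -3.7 -1. ] 0.0308
0.86 [ 0.8 -5.2 -2.4] 0.0308
0.67 [ 0.8 -5.1 -2.4] 0.0306
0.48 [ 1.1 -5.1 -2.6] 0.0305
0.29 [ 0.4 -5.6 -1.6] 0.0306
0.09 [-0.  -5.5 -2.1] 0.0306
0.04 [-0.7 -5.9 -1.9] 0.0306
0 [-0.7 -6.6 -1.9] 0.0303
-0.02 [-0.4 -6.1 -0.8] 0.0306
47.8833
```

```bash
python3 - <<'E'
from h import *
from seeknob import seeknob
o=tilt(0.); dn=np.array([0,.0004,-.002])
for th in (-.04,-.06): line_to(tcp(knob(th)+dn,o),rate=.1); print(th,np.round(current_wrist_force(),1),round(current_width(),4))
ungrasp(); line_to(tcp(knob(0)+[0,0,.06],o),rate=.3); move_to([.50,.10,.30],o); hold(.1); seeknob("w_k3"); print(current_time_s())
d=np.load("w_k3.npz"); N=w2n(d["P"].reshape(-1,3)).reshape(d["P"].shape)
a=N[box(N,[-75,-130,31],[15,-80,45])]; print("wing",len(a),rect(a/1000),np.percentile(a[:,2],[50,98]))
for t in (0,np.radians(25)):
  for tw in (0,.45,-.95):
    oo=(RN*R.from_euler('z',tw)*R.from_euler('y',np.radians(25)-t)*R.from_rotvec([np.pi,0,0])).as_rotvec(); q=solve_ik(n2w([-30,-106,10]),oo); print(t,tw,None if q is None else np.round(q,2))
E
```

```text
-0.04 [-1.7 -5.5 -1.5] 0.0307
-0.06 [-2.5 -7.   2.4] 0.0303
knob 468 [0.4629 0.1345 0.0783] [-85.7   1.4  47. ] res 0.0006 r 141.7 th 0.007
50.7667
wing 637 (array([ -29.41752052, -105.45475769]), array([62.85666656, 14.29425144]), 0.2789316773414612) [36.39591667 38.14343663]
0 0 [-0.08  0.33  1.8  -0.    1.01  1.48]
0 0.45 [ 0.06  0.32  1.83 -0.23  0.97  1.33]
0 -0.95 [-0.37  0.3   1.94  0.49  0.94  1.76]
0.4363323129985824 0 [-0.12  0.16  2.18  0.16  0.37  1.3 ]
0.4363323129985824 0.45 [-0.12  0.16  2.18  0.16  0.37  0.85]
0.4363323129985824 -0.95 [-0.12  0.16  2.18  0.16  0.37  2.25]
```

The lever is shut (0.007 rad) and the wing is at rest at (-29.4, -105.5). Next I'll twist the switch.

```bash
cat > twist.py <<'E'
from h import *
o=tilt(np.radians(25)); p=lambda z:n2w([-30,-105.7,z])
move_to(p(90),o); line_to(p(10),rate=.2); grasp(20); print("w",current_width(),current_wrist_force().round(1))
q=np.array(current_q()); T0=current_wrist_torque()
q1=q.copy(); q1[5]+=.92; move_joints(q1); hold(.4)
print("q6",current_q()[5]-q[5],"dT tool",R.from_rotvec(o).inv().apply(current_wrist_torque()-T0).round(2),current_width(),current_time_s())
wristcam("w_tw")
E
python3 twist.py
```

```text
w 0.0139296363996274 [-0.6 -2.8  0.3]
q6 0.9194777291776282 dT tool [-0.31 -0.09 -0.27] 0.013788990578661838 54.7083
```

```bash
python3 - <<'E'
from h import *
from seeknob import seeknob
ungrasp(); hold(.3); o=R.from_rotvec(current_tcp_rot()).as_rotvec(); line_to(n2w([-30,-105.7,100]),rate=.25)
move_to([.48,.09,.33],tilt(0.)); hold(.15); seeknob("w_k4"); print(current_time_s())
d=np.load("w_k4.npz"); N=w2n(d["P"].reshape(-1,3)).reshape(d["P"].shape); im=d["pixels"]
a=N[box(N,[-75,-130,31],[15,-80,45])]; print("wing",len(a),rect(a/1000))
m=biggest((im.max(-1)<75)&box(N,[-90,-40,4],[85,40,37])); print("radio",rect(N[m]/1000),current_wrist_force().round(1))
cv2.imwrite("pics/fin.png",im[:300])
E
```

```text
knob 435 [0.463  0.1344 0.0784] [-85.6   1.3  46.9] res 0.0006 r 141.6 th 0.007
57.9833
wing 569 (array([ -29.04231644, -105.59142303]), array([62.44983292, 14.22312546]), 0.17794811725616455)
radio (array([ 0.56723022, 16.35741043]), array([ 24.3798542 , 147.25308228]), 84.71731567382812) [ 0.4 -0.6  0.5]
```

View pics/fin.png

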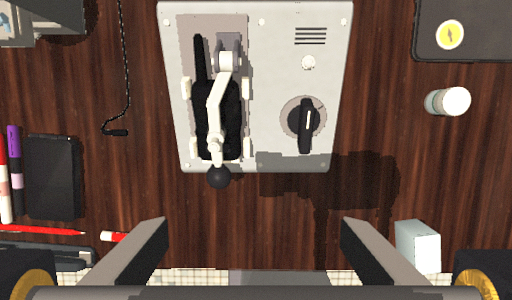

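The final view shows the radio clamped in the nest, with the antenna up the slope at (200,60) and the knob down at (218,177). The switch wing is back at rest at (306,125).

```bash
python3 -c "
from station import *
print(sign_off(),current_time_s())"
```

```text
the job is handed in; nothing more can be done
the job is handed in; nothing more can be done
```

I handed the job in at about 58 s of the 72 s limit: the last camera check showed the radio clamped in the nest, the lever shut (about 0.01 rad) and the start switch sprung back after its twist, though I had no readout of the foot's force or the verdict, and the first placing try turned the radio in the grip so I laid it back on the table and regripped it.

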